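# Click the bean grinder to the moka setting

## Task

The bean grinder is set too coarse for the moka pot. With a fingertip, flick the ribbed thumbwheel on its front so that the top of the wheel moves towards the hopper, click by click, until the red rib rests at the top of the wheel between the two white pointers; do not run it a click past that. Leave the mug, the bowl and the spoon where they are.

Things in the scene. Friction and masses are not known exactly. Their poses are not given: they have to be found in the camera images.
- grinder: grey bean grinder, fixed to the worktop. Origin on the worktop straight below the wheel's axle; x runs from the wheel back to the hopper, z up, axle along y. Black base plate x -56 to 170, 112 wide, 16 high (mm); grey rear body x 62 to 168, 112 wide, 96 high. The wheel stands in front, between two round-topped grey cheeks at y 22 to 36 on either side, 105 high
- hopper_lid (a point): centre of the top of the black hopper lid, the grinder's highest point, 130 mm above the worktop; lid radius 49 mm, 115 mm behind the axle
- pointer_line (a point): midway between the tops of the two white pointers (5 mm thick, one on each cheek, 29 mm to either side, tops 115 mm above the worktop), straight above the axle
- wheel_axle (a point): centre of the thumbwheel, on its axle, 75 mm above the worktop; axes as the grinder's. Black drum of radius 36 mm with 8 smooth ribs, one every 45 degrees; each rib runs along y, 38 mm long, rounded, 10 mm thick, its centre line 47 mm and its tip 52 mm from the axle. At rest one rib is exactly at the top. Front and top of the wheel are open to a fingertip that points down
- thumbwheel (a joint): wheel angle, rad; grows as its top moves to the hopper. 0: red rib on top. One click = 0.785. Sprung clicks hold it (about 4 N at a rib); past half a click it snaps on by itself, short of that it falls back. Starts 1 to 3 clicks below 0; stops at -2.83 and 1.88. Colour on top: blue 3 clicks to go, green 2, yellow 1, red none; the other four ribs are light grey
- mug_line: white mug with a dark band, 86 x 121 x 99 mm, standing loose to the left of the grinder (+y); origin at the centre of its underside
- salt_bowl: white bowl, 87 x 89 x 45 mm, loose, behind the mug; origin at the centre of its underside
- coffee_spoon: metal teaspoon, 132 x 28 x 11 mm, lying loose to the right of the grinder (-y); origin at the centre of its underside

How it is judged (in metres and radians):
At the end, for the whole second after the job is handed in: the thumbwheel rests with the red rib at the top, within 0.15 rad of the pointers; the mug, the bowl and the spoon are where they were, within 15 mm (value of joint thumbwheel between -0.15 and 0.15 rad and velocity of joint thumbwheel between -0.1 and 0.1 rad/s and distance of each of mug_line, salt_bowl, coffee_spoon from where it was at the start of the episode below 0.015 m); the robot touches nothing.
It fails at once if the wheel is run past the red setting (more than 0.45 rad) (value of joint thumbwheel above 0.45 rad).
It fails at once if the mug, the bowl or the spoon is moved or lifted (more than 15 mm) (distance of any of mug_line, salt_bowl, coffee_spoon from where it was at the start of the episode above 0.015 m).
It also fails if it takes over 38 s, if anything falls off the work surface, if the arm or the gripper's body presses on something with over 40 N, if the wrist force passes 120 N, or if a joint passes its speed limit or range.

## Robot

A 6-joint arm with a two-finger parallel gripper is mounted at the origin on a cart in front of the work surface, level with it; the furniture and walls round the work are solid. World frame = base frame: x ahead of the robot, y to its left, z up, the work surface at z = 0. Lengths are in mm, angles in degrees, forces in N, time in s.
With the tool pointing down it reaches from about 350 to 850 mm from the base axis. Payload 8.1 kg.
Tool frame: the origin (TCP) lies between the finger pads; the fingertips stand 11 mm ahead of it and the grasp point (between the pads) lies 8 mm behind it; z points along the fingers, y is the line along which they close (so a half turn about z gives the same grasp; the last joint's range is limited). The gripper opens to 85 mm and grips with 20 to 120 N. Pads are 22 mm wide; open, the fingers measure 114 mm over their backs; the gripper's body (76 mm by 85 mm) begins 54 mm behind the grasp point. The pads swing forward as they close: fully open they stand 13 mm farther back than shut.
Start: joints at [60.768, 7.471, 85.268, -0, 87.261, -4.893], TCP at [247.263, 546.687, 242.292] pointing down, gripper open.
Joint ranges: [-169.43, 169.43], [-51.17, 129.36], [1.28, 143.12], [-76.62, 256.62], [0, 156.53], [-152.29, 152.29]. Speed limits (degrees/s): [136.94, 136.94, 159.86, 180, 180, 180].

## Interface

Orientations are given as [roll, pitch, yaw] about the fixed x, y, z axes, in that order (R = Rz(yaw) Ry(pitch) Rx(roll)).
In Python, from bench import r, snapshot, get_calibration gives the robot as it stands.
- The arm moves only by the tool step_arm, never from a script. Its argument "rows" is a list of rows, each a list of 2 entries, a list of its own where there are three numbers: the shift along the tool's x, y, z in mm, then the turn about the tool's z in degrees. In form: [[[tx, ty, tz], yaw], ...]. A call has 1 to 12 rows; each row is the pose to reach, as a shift and turn from the pose commanded when the call began, along the tool's axes at that moment; what a row does not reach only later rows make up. A row lasts 1/10 s, in which the tool goes at most 50 mm and 8.59 degrees, less where a joint would pass 70% of its speed; a pose out of reach is approached as far as the arm can. A call with a gripper value outside its range is refused whole. "fingers" is the opening, from 0 (shut) to 1 (fully open), set as the call begins (left out, the last holds). The fingers move at their own pace and stop on an object; "squeeze" is the grip in N (left out, the last holds). Time passes only in rows, so rows that repeat a pose let the fingers close. It gives the time, the measured TCP pose, the force, the opening and the grip force at its end, in the units of the state.
- r.sense(): the state, without advancing time (a new reading comes with each control period).
- snapshot(name): name is "scene" or "top" or "wrist"; returns the picture (480x640x3 uint8, blue, green, red); there is no depth.
- get_calibration(name): a dict with "fovy" (degrees; the focal length in pixels is half the picture's height over the tangent of half this angle, whatever the lens; pixels are square), "cx", "cy" (the principal point, pixels), "dist" ([k1, k2, p1, p2, k3] as OpenCV has them; the pictures are not rectified), "eye" and "orientation" of the camera in the world. Camera axes: x right, y up, looking along -z (the intrinsics and any distortion apply to the point x, -y, -z); pixel columns grow to the right and rows downward; lengths in mm; the calibration is good to about 2 mm. A picture is of the moment at which its call begins: read the wrist's pose just before it. get_calibration takes no time and is no camera call; for the wrist camera it gives the pose at the moment of the call.
- r.hand_in(): hands the job in; it is judged then, once.
The state is a dict: "time": time; "joint_pos": joint angles; "qd": joint speeds; "joint_efforts": joint torques, N m; "tool_pos": TCP position; "tcp_rot": TCP orientation; "ft_force": force on the tool from outside, world axes, zero at the start; "wrist_torque": the same for the moment, N m; "finger_gap": finger opening in mm; "grip_force": force on a finger pad.
Only numpy, scipy, OpenCV 4.12 (cv2) and the standard library are available. Lean on these libraries where they do the work, as an engineer would, in place of code of your own. Each camera call takes 0.05 s, during which the arm holds its last target. There are 200 camera calls.

## Working session

There is one attempt and no reset: what is moved stays moved. The work goes in short steps, Python scripts to look and compute and a tool call to move; the robot and the scene stay as the last step left them, time stands still between calls to the robot, and variables do not carry over. Pictures are saved under pics/ and viewed, at most 10 in all, crops included, and the job is handed in when it is done.

Besides the shell and the picture viewer there is one more tool, called after "Call:" as name([rows], argument=value, ...), one row to a line, values as JSON. step_arm: Moves the arm, as the interface text tells. Its arguments: {"type":"object","properties":{"rows":{"type":"array"},"fingers":{"type":"number"},"squeeze":{"type":"number"}},"required":["rows"]}

```bash
mkdir -p pics; python3 - <<'E'
from bench import r,snapshot,get_calibration
import cv2,json
s=r.sense();print(s['time'],s['tool_pos'],s['tcp_rot'],s['finger_gap'])
for n in("scene","top"):
    cv2.imwrite(f"pics/{n}1.png",snapshot(n));print(n,get_calibration(n))
E
```

```text
0.0 [246.9938795  546.2340658  241.23924408] [-1.79895387e+02 -1.06420742e-02  1.55661702e+02] 85.22551809761107
scene {'fovy': 54.302701440366256, 'cx': 322.1307327334761, 'cy': 246.07584946746252, 'dist': array([0.02871915, 0.        , 0.        , 0.        , 0.        ]), 'eye': array([-88.57703402, 556.46596275, 456.28259799]), 'orientation': array([ 6.59684674e+01,  8.62278774e-02, -1.23824380e+02])}
top {'fovy': 44.83417393149333, 'cx': 312.7833783678687, 'cy': 241.01410129601157, 'dist': array([-0.06706734,  0.        ,  0.        ,  0.        ,  0.        ]), 'eye': array([ 375.63190171,  127.46834518, 1172.3521579 ]), 'orientation': array([ 10.142002  ,   0.63580817, -88.44994206])}
```

View pics/scene1.png

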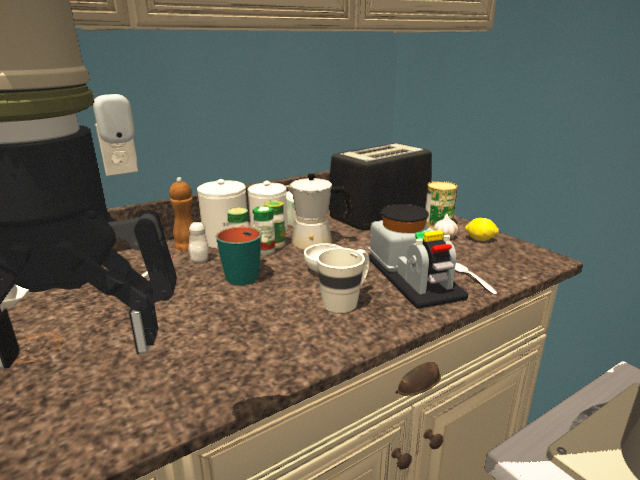

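View pics/top1.png

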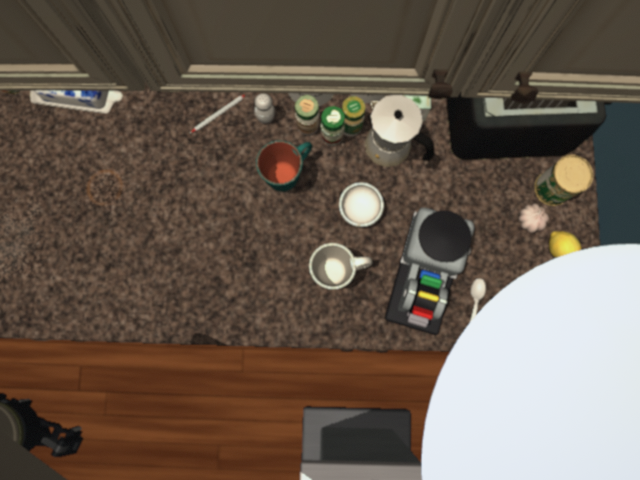

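```bash
python3 - <<'E'
import cv2
a=cv2.imread("pics/top1.png")[200:340,370:500];b=cv2.imread("pics/scene1.png")[190:310,360:500]
a=cv2.resize(a,None,fx=4,fy=4,interpolation=2)[:480];b=cv2.resize(b,(400,343),interpolation=2)
a=cv2.resize(cv2.imread("pics/top1.png")[200:340,385:485],(400,560),interpolation=2)
import numpy as np
c=np.zeros((560,800,3),np.uint8);c[:,:400]=a;c[:343,400:]=b
cv2.imwrite("pics/crop1.png",c)
E
```

```text
(no output)
```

View pics/crop1.png

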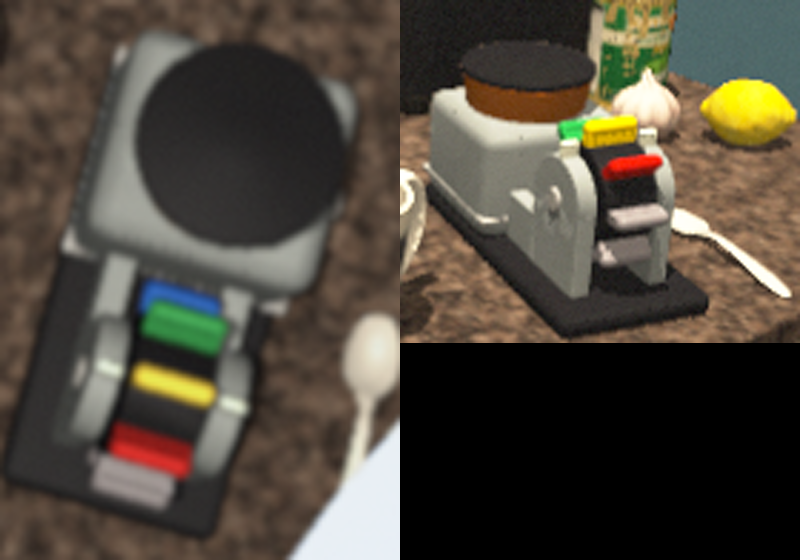

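```bash
cat >h.py <<'E'
import numpy as np,cv2
from bench import r,get_calibration
from scipy.spatial.transform import Rotation as R
def w(n,uv,z):
    c=get_calibration(n);f=240/np.tan(np.radians(c['fovy']/2))
    K=np.array([[f,0,c['cx']],[0,f,c['cy']],[0,0,1]])
    p=cv2.undistortPoints(np.array([[uv]],float),K,c['dist'])[0,0]
    d=R.from_euler('xyz',c['orientation'],degrees=True).apply([p[0],-p[1],-1])
    return c['eye']+d*(z-c['eye'][2])/d[2]
E
python3 - <<'E'
from h import *
P=lambda a,b:(385+a/4,200+b/4)
for k,uv,z in [('pl',P(109,369),115),('pr',P(234,405),115),('lid',P(241,145),130),('bl',P(8,475),16),('br',P(210,535),16),('yel',P(173,384),127),('spoon',P(375,350),8)]: print(k,w('top',uv,z).round(1))
a=(w('top',P(109,369),115)+w('top',P(234,405),115))/2;l=w('top',P(241,145),130)
d=l-a;print('axle',a,'yaw',np.degrees(np.arctan2(d[1],d[0])),np.hypot(*d[:2]))
s=r.sense();print(s['joint_pos'])
E
```

```text
pl [474.3 -39.1 115. ]
pr [459.3 -96.  115. ]
lid [576.6 -97.3 130. ]
bl [429.9  -4.8  16. ]
br [ 402.9 -104.5   16. ]
yel [467.1 -66.  127. ]
spoon [ 497.  -190.1    8. ]
axle [466.79548073 -67.5368154  115.        ] yaw -15.17405167540703 113.77915904837934
[ 6.07675490e+01  7.51443481e+00  8.53241703e+01  1.69780750e-03
  8.72612219e+01 -4.89463586e+00]
```

Call:
step_arm([
  [[-15,-18,0],0],
  [[-45,-55,0],-2],
  [[-75,-91,0],-4],
  [[-105,-127,0],-6],
  [[-135,-164,0],-8],
  [[-165,-200,0],-9.3],
  [[-195,-237,0],-9.3],
  [[-225,-273,0],-9.3],
  [[-255,-309,0],-9.3],
  [[-285,-346,0],-9.3],
  [[-315,-382,0],-9.3],
  [[-340,-412,0],-9.3],
], fingers=0)

```text
time: 1.3
tool_pos: [387.2, 28.9, 242.2]
tcp_rot: [-180.0, 0.0, 164.9]
ft_force: [0.9, 0.1, 0.7]
finger_gap: 0.3
grip_force: 0.0
```

Call:
step_arm([
  [[-12,-20,0],0],
  [[-28,-48,0],0],
  [[-42,-72,0],0],
  [[-42,-72,25],0],
  [[-42,-72,45],0],
  [[-42,-72,45],0],
])

```text
time: 1.9
tool_pos: [407.0, -49.1, 194.0]
tcp_rot: [-180.0, -0.3, 164.9]
ft_force: [-0.8, 1.2, -1.5]
finger_gap: -0.2
grip_force: 0.0
```

```bash
python3 - <<'E'
from h import *
from bench import snapshot
s=r.sense();print(s['time'],s['tool_pos'],s['tcp_rot'],s['ft_force'])
a=snapshot('scene')[120:310,350:520];b=snapshot('wrist')
c=np.zeros((450,800,3),np.uint8);c[:,:400]=cv2.resize(a,(400,447),interpolation=2)[:450] if 0 else cv2.resize(a,(400,450),interpolation=2);c[:300,400:]=cv2.resize(b,(400,300))
cv2.imwrite('pics/c2.png',c)
E
```

```text
1.9 [407.00256893 -49.05012323 194.00364241] [-179.99419643   -0.34445983  164.91873643] [-0.84553502  1.18585295 -1.45723404]
```

View pics/c2.png

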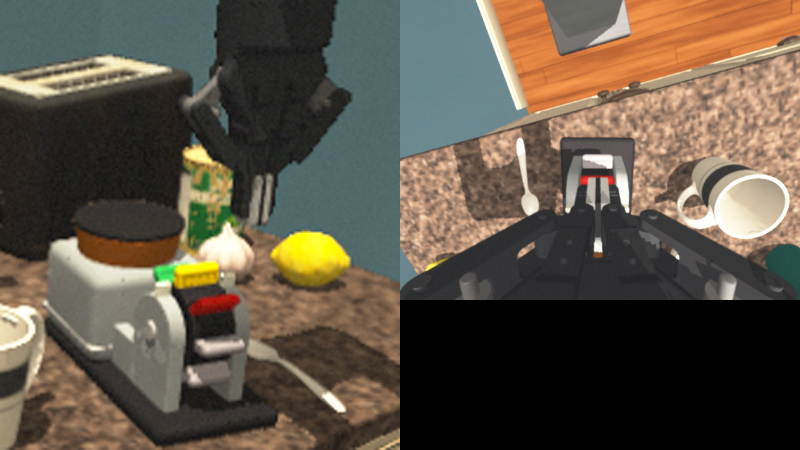

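```bash
python3 - <<'E'
from h import *
for z in (170,176,183):
  print(z,w('scene',(350+258*.425,120+222*190/450),z).round(1))
E
```

```text
170 [425.6 -80.6 170. ]
176 [414.9 -67.2 176. ]
183 [402.3 -51.7 183. ]
```

Call:
step_arm([
  [[0,2,25],0],
  [[0,2,55],0],
  [[0,2,74],0],
  [[0,2,78],0],
  [[0,2,78],0],
  [[-4,2,78],0],
  [[-8,2,78],0],
  [[-8,2,78],0],
])

```text
time: 2.8
tool_pos: [418.8, -49.8, 120.6]
tcp_rot: [180.0, 0.1, 165.0]
ft_force: [-0.1, 1.2, 0.3]
finger_gap: 0.1
grip_force: 0.0
```

Call:
step_arm([
  [[-3,-3,0],0],
  [[-6,-3,-1],0],
  [[-9,-3,-3],0],
  [[-12,-3,-5],0],
  [[-15,-3,-6],0],
  [[-18,-3,-8],0],
  [[-20,-3,-9],0],
  [[-20,-3,-9],0],
])

```text
time: 3.6
tool_pos: [436.0, -57.9, 130.3]
tcp_rot: [-180.0, -0.0, 165.0]
ft_force: [-11.5, 0.3, 19.5]
finger_gap: 0.0
grip_force: 10.9
```

```bash
python3 - <<'E'
from h import *
from bench import snapshot
s=r.sense();print(s['time'],s['tool_pos'],s['ft_force'])
a=snapshot('scene')[170:310,360:500];b=snapshot('top')[230:340,380:490]
cv2.imwrite('pics/c3.png',np.hstack([cv2.resize(i,(400,400),interpolation=2) for i in(a,b)]))
E
```

```text
3.6 [436.02532783 -57.92076338 130.31600378] [-11.50566313   0.29132962  19.54815005]
```

View pics/c3.png

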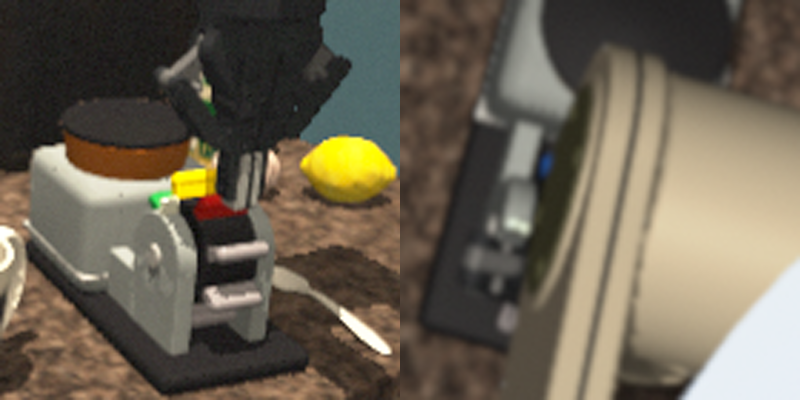

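Call:
step_arm([
  [[4,0,-3],0],
  [[12,0,-3],0],
  [[20,0,0],0],
  [[26,0,8],0],
  [[26,0,19],0],
  [[26,0,19],0],
  [[26,0,19],0],
])

```text
time: 4.4
tool_pos: [410.4, -50.7, 108.6]
tcp_rot: [-180.0, -0.1, 165.0]
ft_force: [-0.5, -0.3, 0.2]
finger_gap: 0.1
grip_force: 0.0
```

Call:
step_arm([
  [[-5,0,0],0],
  [[-10,0,0],0],
  [[-13,0,0],0],
  [[-16,0,-1],0],
  [[-19,0,-3],0],
  [[-22,0,-5],0],
  [[-25,0,-7],0],
  [[-28,0,-9],0],
  [[-30,0,-10],0],
])

```text
time: 5.3
tool_pos: [441.0, -58.9, 120.2]
tcp_rot: [180.0, 0.1, 165.0]
ft_force: [-0.8, -1.1, 5.2]
finger_gap: 0.3
grip_force: 2.0
```

```bash
python3 - <<'E'
from h import *
from bench import snapshot
s=r.sense();print(s['time'],s['tool_pos'],s['ft_force'])
a=snapshot('scene')[170:310,360:500]
cv2.imwrite('pics/c4.png',cv2.resize(a,(500,500),interpolation=2))
E
```

```text
5.3 [440.97421384 -58.85895949 120.2443025 ] [-0.78227242 -1.06603516  5.20338236]
```

View pics/c4.png

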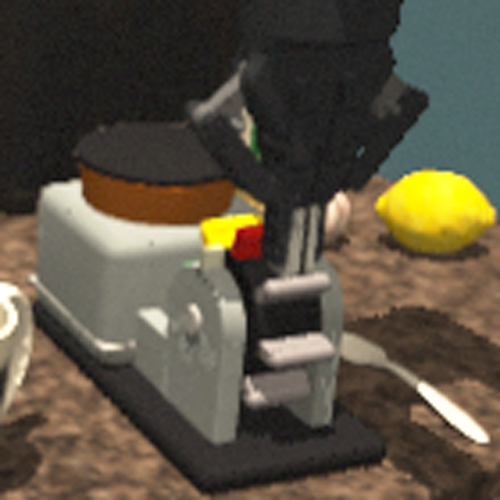

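Call:
step_arm([
  [[0,0,-5],0],
  [[0,0,-12],0],
  [[5,0,-30],0],
  [[25,0,-60],0],
  [[50,20,-85],0],
  [[60,60,-100],0],
  [[60,100,-100],0],
  [[60,140,-100],0],
  [[60,180,-100],0],
  [[60,200,-100],0],
  [[60,200,-100],0],
])

```text
time: 6.45
tool_pos: [433.6, 152.4, 219.5]
tcp_rot: [180.0, -0.0, 165.1]
ft_force: [-1.5, -0.8, -1.2]
finger_gap: 0.1
grip_force: 0.0
```

```bash
python3 - <<'E'
from h import *
from bench import snapshot
s=r.sense();print(s['time'],s['tool_pos'],s['ft_force'])
a=snapshot('scene')[170:310,360:500];b=snapshot('top')[200:340,370:510]
cv2.imwrite('pics/c5.png',np.hstack([cv2.resize(i,(400,400),interpolation=2) for i in(a,b)]))
E
```

```text
6.45 [433.63572297 152.41798549 219.48196766] [-1.45200917 -0.75139259 -1.17128692]
```

View pics/c5.png

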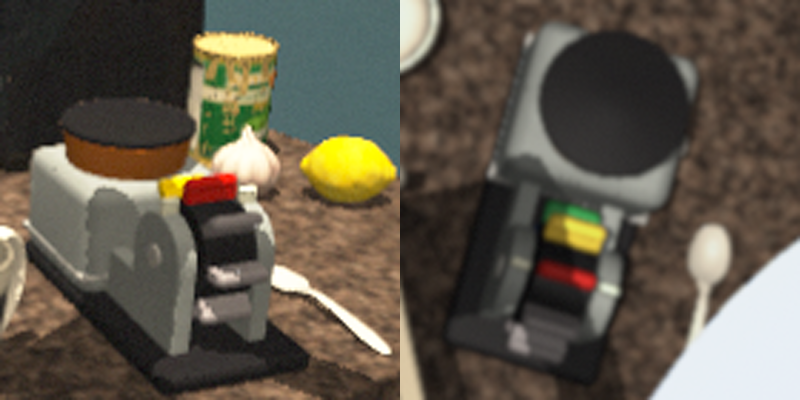

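The red rib lies on the line between the white pointers (top view, about (567,275) between (522,262) and (612,288)). The spoon hasn't moved, and the arm is clear.

```bash
python3 -c "
from bench import r
print(r.hand_in())"
```

```text
the job is handed in; nothing more can be done
None
```

The wheel was one click short; I flicked it that one click, the red rib now sits between the white pointers with the arm clear, and the job was handed in at about 6.5 s (the hand-in gave no verdict back).

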